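# Scan the promotion ticket on the bread shelf

### The arm

A 6-joint arm with a two-finger parallel gripper is mounted at the origin on the work surface. World frame = base frame: x ahead of the robot, y to its left, z up, the work surface at z = 0. Lengths are in m, angles in rad, forces in N, time in s.
With the tool pointing down it reaches from about 0.35 to 0.775 m from the base axis. Payload 5.5 kg.
Tool frame: the origin (TCP) lies at the very end of the fingers, on their centre line; the grasp point (between the pads) lies 19 mm behind it; z points along the fingers, y is the line along which they close (so a half turn about z gives the same grasp; the last joint's range is limited). The gripper opens to 85 mm and grips with 20 to 120 N. Pads are 22 mm wide; open, the fingers measure 114 mm over their backs; the gripper's body (76 mm by 85 mm) begins 54 mm behind the grasp point. The pads swing forward as they close: fully open they stand 13 mm farther back than shut.
Start: joints at [1.186, 0.313, 0.046, 1.304, 0, 1.431], TCP at [0.139, 0.558, 0.231] pointing down, gripper open.
Joint ranges: [-2.76, 2.76], [-0.86, 1.69], [-1.03, 1.26], [-2.2, 2.34], [-1.47, 1.5], [-3.14, 3.14]. Speed limits (rad/s): [2.57, 2.57, 3.14, 3.14, 3.14, 3.14].

### API

Orientations are given as a unit quaternion [w, x, y, z].
In Python, from workcell import env, read_camera, get_calibration gives the robot as it stands.
- The arm moves only by the tool jog_arm, never from a script. Its argument "motion" is one flat list of numbers, 7 for each row, row after row: the shift along the tool's x, y, z as a fraction of full scale, then the turn, a rotation vector about the tool's x, y, z as a fraction of full scale, then the opening, from 0 (shut) to 1 (fully open). In form: [x, y, z, wx, wy, wz, grip, x, y, z, wx, wy, wz, grip, ...]. A call has 1 to 12 rows; each row is the pose to reach, as a shift and turn from the pose commanded when the call began, along the tool's axes at that moment; what a row does not reach only later rows make up. Full scale, the value 1, is 0.2 m for a shift and 90 degrees for a turn. A row lasts 1/8 s, in which the tool goes at most 62.5 mm and 10.7 degrees, less where a joint would pass 70% of its speed; a pose out of reach is approached as far as the arm can. A call with a number of a shift or a turn outside -1 to 1 is refused whole. A call with a gripper value outside its range is refused whole. The fingers move at their own pace and stop on an object; "newtons" is the grip in N (left out, the last holds). Time passes only in rows, so rows that repeat a pose let the fingers close. It gives the time, the measured TCP pose, the force, the opening and the grip force at its end, in the units of the state.
- env.get_state(): the state, without advancing time (a new reading comes with each control period).
- read_camera(name): name is "scene" or "top"; returns the picture (480x640x3 uint8, red, green, blue); there is no depth.
- get_calibration(name): a dict with "fx", "fy", "cx", "cy" (pixels), "world_from_camera" (4x4, takes a point from camera to world coordinates). Camera axes: x right, y down, z forward; pixel columns grow to the right and rows downward; lengths in m; the calibration is good to about 2 mm. A picture is of the moment at which its call begins. get_calibration takes no time and is no camera call.
- env.hand_in(): hands the job in; it is judged then, once.
The state is a dict: "clock": time; "joint_pos": joint angles; "qvel": joint speeds; "tau": joint torques, N m; "tcp_pos": TCP position; "orientation": TCP orientation; "wrist_force": force on the tool from outside, world axes, zero at the start; "ft_torque": the same for the moment, N m; "finger_gap": finger opening in m; "grip_force": force on a finger pad.
Only numpy, scipy, OpenCV 4.12 (cv2) and the standard library are available. Lean on these libraries where they do the work, as an engineer would, in place of code of your own. Each camera call takes 0.05 s, during which the arm holds its last target. There are 200 camera calls.

### The job

Price check on the bread shelf: take the handheld scanner out of its charging cradle, set it down and take it again round its two orange side keys, then read the barcode of the ticket with the yellow disc: keep both keys squeezed with the scanner pointing square at that barcode from about 10 cm, and hold it steady for a good second. Then lay the scanner gently down on the dark mat, screen up, and let go, leaving the other things on the counter where they are.

Things in the scene. Friction and masses are not known exactly. Their poses are not given: they have to be found in the camera images.
- scanner: Grey handheld scanner, about 250 g, 158 long (x) x 60 wide (y) x 30 thick (z). Origin: centre of its back face; x points out of the nose (yellow band) along the beam, z out of the screen. Starts in the cradle, x up and back at 45 degrees, screen up and forward; only the 66 mm at the nose end are free and can be gripped across the 60 mm width. Pull it out along its x, 60 mm or more.
- scanner_window (a point): Centre of the red scan window on the scanner's nose face, at (79, 0, 15) mm in the scanner's frame. The beam leaves here along the scanner's x.
- scanner_keys (a point): Midpoint between the two orange scan keys, at (-7, 0, 16) mm in the scanner's frame. Each key is 26 mm long (x) and 12 mm high (z 10 to 22 mm) on one of the scanner's narrow sides, 2.5 mm proud, so 65 mm over both keys. In the cradle the cheeks cover them, so no gripper can reach them there.
- key_left (a joint): Orange scan key on the scanner's +y side, spring-loaded: 0 out, 0.0025 m pressed flush. About 7 N presses it flush. It counts as squeezed beyond 0.0015 m; grip with about 15 N or more with the pads over both keys.
- key_right (a joint): The same key on the scanner's -y side.
- cradle: Black and grey charging cradle, fixed, base 150 x 100 mm. Origin: centre of its underside; x points the way its pocket leans back (45 degrees). Back plate and cheeks (88 mm wide outside) cover the scanner's lower 92 mm; the lowest 50 mm are guided with 1.5 mm play each side and a front lip holds the tail's last 26 mm. The docked nose stands about 180 mm above the counter.
- mat: Dark rubber counter mat, 250 x 250 x 4 mm, fixed. Origin: centre of its underside, z up.
- promo_ticket: Shelf ticket with the yellow disc, the one to scan: 66 mm wide (its y) x 40 mm high (its x, up the slope), fixed in the shelf's ticket rail, facing the robot and up at 45 degrees. Origin: centre of its back, z points out of its printed face. Beside the disc (disc at y = -17 mm) it bears a black barcode.
- promo_code (a point): Centre of the barcode (30 x 20 mm) on the printed face of the ticket with the yellow disc, at (-4, 14, 2) mm in the ticket's frame.
- ticket_a: Plain shelf ticket without disc, same size and frame; not to be scanned.
- ticket_b: Plain shelf ticket, likewise.
- ticket_c: Plain shelf ticket, likewise.
- shelf: Low oak bread shelf at the back, fixed, 660 mm long (y), deck 65 mm high, end boards 110 mm high, stock on it up to 131 mm from 60 mm behind the origin on. Origin: at counter height under the line of the tickets' centres (which are 52 mm high); x points to the back. Its white ticket rail, 45 degrees, stands out 17 mm before the origin.
- muffins_a: Clear pack of muffins with yellow label, 110 x 166 x 66 mm, loose. Bystander. Origin: centre of underside, as for all the following.
- muffins_b: Clear pack of muffins with green label, 110 x 166 x 66 mm, loose. Bystander.
- jam: Jam jar, 66 mm diameter, 95 mm high. Bystander.
- label_roll: White label roll, 64 mm diameter, 30 mm high. Bystander.
- marker: Marker pen, 140 x 16 x 16 mm, lying. Bystander.
- cutter: Yellow safety cutter, 145 x 28 x 17 mm, lying. Bystander.
- blank_tickets: Stack of blank tickets, 66 x 40 x 24 mm. Bystander.
Mind the look-alikes: they are no part of the job. There is more than one size of the scanner; the job needs the smaller.

How it is judged:
By the outcome, as a careful person would: the job done as asked, in the order asked, and still so for the second after the job is handed in, with the robot touching nothing.
It also fails if it takes over 64 s, if anything falls off the work surface, if the arm or the gripper's body presses on something with over 40 N, if the wrist force passes 120 N, or if a joint passes its speed limit or range.

## Working session

There is one attempt and no reset: what is moved stays moved. The work goes in short steps, Python scripts to look and compute and a tool call to move; the robot and the scene stay as the last step left them, time stands still between calls to the robot, and variables do not carry over. Pictures are saved under pics/ and viewed, at most 10 in all, crops included, and the job is handed in when it is done.

Besides the shell and the picture viewer there is one more tool, called after "Emit:" in YAML: its name, and indented under it one key for each argument. jog_arm: Moves the arm, as the interface text tells. Shift numbers are shares of 0.2 m and turn numbers shares of 90 degrees, none past 1 either way. Its arguments: {"type":"object","properties":{"motion":{"type":"array","items":{"type":"number"}},"newtons":{"type":"number"}},"required":["motion"]}

```bash
mkdir -p pics; ls
python3 - <<'E'
from workcell import env, read_camera, get_calibration
import cv2,numpy as np
for n in("scene","top"):
    im=read_camera(n); cv2.imwrite(f"pics/{n}0.png",im[:,:,::-1])
    c=get_calibration(n); print(n,c["fx"],c["fy"],c["cx"],c["cy"]);print(np.round(c["world_from_camera"],4))
s=env.get_state(); print(s["tcp_pos"],s["orientation"],s["clock"])
E
```

```text
pics
scene 555.8787676166764 555.8787676166764 322.0993872359821 232.48897663222905
[[-0.6427  0.6616 -0.3863  1.0742]
 [ 0.7661  0.5534 -0.3268  0.428 ]
 [-0.0024 -0.506  -0.8625  1.3552]
 [ 0.      0.      0.      1.    ]]
top 581.8854027948216 581.8854027948216 307.8030355266659 243.36736747102103
[[ 0.029  -0.9879  0.1523  0.3152]
 [-0.9995 -0.0309 -0.0099 -0.0325]
 [ 0.0145 -0.152  -0.9883  1.5358]
 [ 0.      0.      0.      1.    ]]
[0.13918997 0.55742108 0.23048266] [-2.12450532e-04  1.22108897e-01  9.92516354e-01 -8.11955135e-04] 0.1
```

View pics/scene0.png

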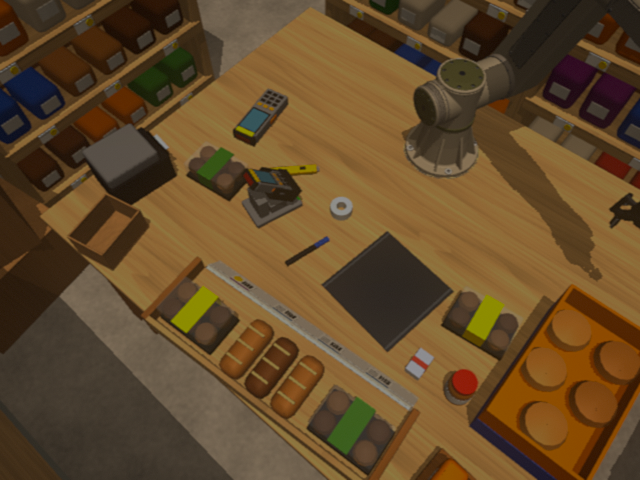

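View pics/top0.png

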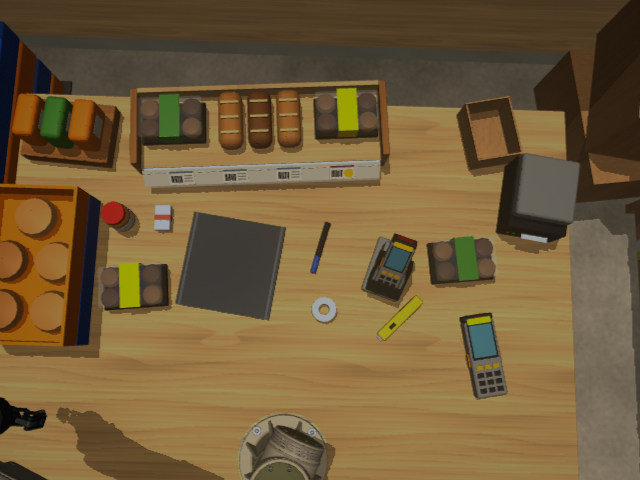

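The top view shows two scanners: one docked in the cradle at (395,265) and a larger one lying at (483,355). The docked one fits, because it is smaller and in the cradle. There are four tickets along row 175, and the one at (343,173) carries the yellow disc. The mat is at (232,266). I'll confirm with one enlarged mosaic.

Run:
```python
import cv2,numpy as np
t=cv2.imread("pics/top0.png");s=cv2.imread("pics/scene0.png")
def c(im,x,y,w,h,f): return cv2.resize(im[y:y+h,x:x+w],None,fx=f,fy=f,interpolation=cv2.INTER_CUBIC)
a=c(t,350,225,80,80,5); b=c(s,235,155,80,80,5)   # 400x400 each
d=c(t,310,155,80,40,5); e=c(s,205,255,80,40,5)
cv2.imwrite("pics/mos.png",np.vstack([np.hstack([a,b]),np.hstack([d,e])]))
```

```text
(no output)
```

View pics/mos.png

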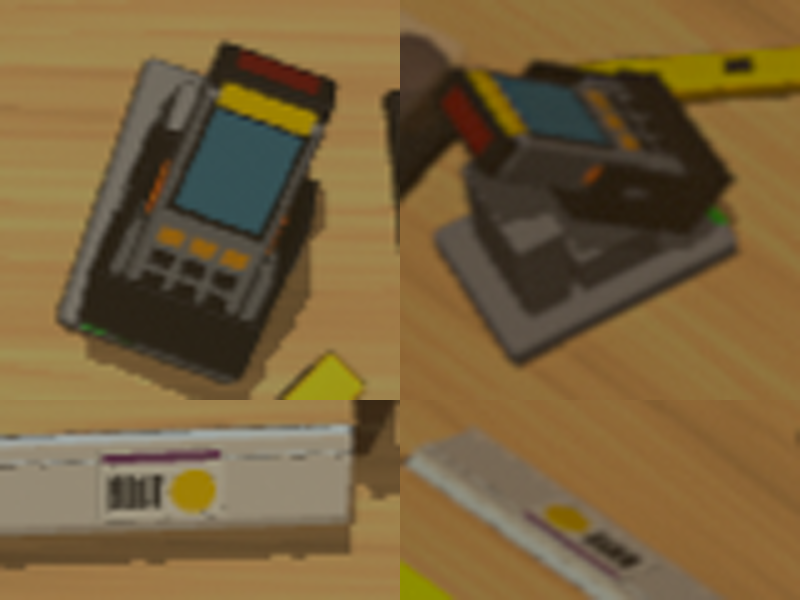

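The mosaic confirms both: the docked scanner (yellow band, red window), and the disc ticket with its barcode on the +y side of the disc.

```bash
cat > h.py <<'E'
import cv2,numpy as np
from workcell import env, read_camera, get_calibration
C={n:get_calibration(n) for n in("scene","top")}
def ray(n,p):
    c=C[n];T=c["world_from_camera"];d=T[:3,:3]@np.array([(p[0]-c["cx"])/c["fx"],(p[1]-c["cy"])/c["fy"],1.]);return T[:3,3],d/np.linalg.norm(d)
def onz(n,p,z): o,d=ray(n,p);return o+d*(z-o[2])/d[2]
def proj(n,X):
    c=C[n];T=np.linalg.inv(c["world_from_camera"]);q=T[:3,:3]@np.asarray(X)+T[:3,3];return np.array([c["fx"]*q[0]/q[2]+c["cx"],c["fy"]*q[1]/q[2]+c["cy"]])
def tri(a,b):
    A=np.zeros((3,3));v=np.zeros(3)
    for n,p in(("scene",a),("top",b)):
        o,d=ray(n,p);M=np.eye(3)-np.outer(d,d);A+=M;v+=M@o
    return np.linalg.solve(A,v)
def blobs(im,lo,hi,box,amin=6):
    x,y,w,h=box;hsv=cv2.cvtColor(im[y:y+h,x:x+w],cv2.COLOR_BGR2HSV);m=cv2.inRange(hsv,lo,hi)
    n,l,st,ce=cv2.connectedComponentsWithStats(m);out=[]
    for i in range(1,n):
        if st[i,4]>=amin:
            ys,xs=np.where(l==i);r=cv2.minAreaRect(np.c_[xs,ys].astype(np.float32));out.append((st[i,4],ce[i]+[x,y],cv2.boxPoints(r)+[x,y]))
    return sorted(out,key=lambda o:-o[0])
E
python3 - <<'E'
from h import *
np.set_printoptions(precision=4,suppress=True)
t=cv2.imread("pics/top0.png");s=cv2.imread("pics/scene0.png")
Y=((22,150,90),(32,255,255));R=((0,190,50),(9,255,255))
def two(lab,col,bs,bt):
    a=blobs(s,*col,bs)[0];b=blobs(t,*col,bt)[0];X=tri(a[1],b[1])
    print(lab,a[0],a[1],b[0],b[1],"X",X,"err",proj("scene",X)-a[1],proj("top",X)-b[1]);return a,b,X
r=two("red",R,(240,165,20,28),(390,230,32,22));
y=two("yel",Y,(245,165,20,20),(390,235,32,20));
d=two("disc",Y,(225,268,20,20),(340,165,20,18));
print(r[1][2].tolist());print(y[1][2].tolist())
for n,q in(("top",y[1][2]),("top",r[1][2])):
    P=np.array([onz(n,k,.172)for k in q]);e=P-np.roll(P,1,0);i=np.argmax(np.linalg.norm(e,axis=1));print("width",np.linalg.norm(e,axis=1),"yawdir",np.degrees(np.arctan2(e[i,1],e[i,0]))%180-90)
e=onz("top",(350+150/5,225+60/5),.012)-onz("top",(350+62/5,225+320/5),.012);print("base edge yaw",np.degrees(np.arctan2(e[1],e[0])),np.linalg.norm(e))
# barcodes in top
for b in blobs(t,(0,0,0),(180,255,75),(160,166,200,18),8): print("bar",b[0],b[1],onz("top",b[1],.051))
m=blobs(t,(0,0,0),(180,110,70),(165,200,130,130),500)[0]
print("mat",m[0],onz("top",m[1],.004),[onz("top",k,.004)[:2] for k in m[2]])
E
```

```text
red 64 [247.9531 178.5625] 52 [405.4615 239.1154] X [ 0.5426 -0.2776  0.1689] err [-0.5493 -0.1235] [-0.5204  0.3352]
yel 51 [253.8627 175.    ] 102 [402.8922 246.3922] X [ 0.5249 -0.2718  0.171 ] err [-0.2857 -0.063 ] [-0.2722  0.1746]
disc 24 [237.7917 278.5833] 58 [348.1034 172.5862] X [ 0.7362 -0.1474  0.0475] err [-0.432  -0.0829] [-0.3608  0.2398]
[[397.35766410827637, 237.76642322540283], [398.40875816345215, 234.8759126663208], [413.58394050598145, 240.39416027069092], [412.53284645080566, 243.28467082977295]]
[[392.7445259094238, 245.4525547027588], [394.49635124206543, 240.63503646850586], [413.20437812805176, 247.43795585632324], [411.45255279541016, 252.25547409057617]]
width [0.047  0.0124 0.0471 0.0124] yawdir -18.544882555855935
width [0.0382 0.0075 0.0382 0.0075] yawdir -18.571365698079944
base edge yaw -17.789213445034772 0.14665509061549273
bar 26 [229.4615 176.4615] [0.7151 0.1631 0.051 ]
bar 9 [172.4444 178.6667] [0.7043 0.3117 0.051 ]
bar 8 [332.625 172.625] [ 0.7345 -0.1073  0.051 ]
bar 8 [279.375 175.375] [0.7224 0.0324 0.051 ]
mat 7821 [0.4861 0.1549 0.004 ] [array([0.3821, 0.283 ]), array([0.6289, 0.2528]), array([0.5938, 0.0267]), array([0.3483, 0.0623])]
```

```bash
cat >> h.py <<'E'
from scipy.spatial.transform import Rotation as Ro
np.set_printoptions(precision=4,suppress=True)
Rz=lambda a:Ro.from_euler("z",a,degrees=True); Ry=lambda a:Ro.from_euler("y",a,degrees=True)
FLIP=Ro.from_matrix(np.diag([-1.,1,-1]))
def tool(yaw,tilt): return Rz(yaw)*Ry(-tilt)*FLIP   # tilt: tool z turned outward from down
def cur(): s=env.get_state();q=s["orientation"];return np.array(s["tcp_pos"]),Ro.from_quat([*q[1:],q[0]])
def row(p,R,start=None):
    p0,R0=start or cur();return np.round(np.r_[R0.inv().apply(np.asarray(p)-p0)/.2,(R0.inv()*R).as_rotvec()/(np.pi/2)],3).tolist()
W=np.array([.5426,-.2776,.1689]);YAW=-18.4
RS=Rz(YAW)*Ry(-45)  # docked scanner: x up&back
E
python3 - <<'E'
from h import *
Rt=RS*FLIP; print("toolz",Rt.as_matrix()[:,2])
g=W+RS.apply([-.034,0,-.021]); pre=g-Rt.as_matrix()[:,2]*.09
print("g",g,"pre",pre)
T=tool(YAW,0)
print("up",row([.2,.45,.36],cur()[1])); 
s=([.45,.0,.36],tool(YAW,0)); print(row(*s))
print("pre from there",row(pre,Rt,s)); print("g",row(g,Rt,(pre,Rt)))
# rail: edge lines in the top image
t=cv2.imread("pics/top0.png");g_=cv2.cvtColor(t,cv2.COLOR_BGR2GRAY).astype(float)
up=[];lo=[]
for u in range(160,372,6):
    col=g_[150:200,u];d=np.diff(col);lo.append((u,150.5+np.argmin(np.where(np.arange(49)>20,d,0))))
lo=np.array(lo);k=np.median(np.diff(lo[:,1])); f=np.polyfit(lo[:,0],lo[:,1],1)
r=lo[:,1]-np.polyval(f,lo[:,0]);f=np.polyfit(*lo[abs(r)<2].T,1);print("edge",f,(abs(r)<2).sum())
e=onz("top",(170,np.polyval(f,170)),.04)-onz("top",(370,np.polyval(f,370)),.04);print("shelf yaw",np.degrees(np.arctan2(-e[0],e[1])))
print("code",onz("top",(337,173.2),.0506),"disc",onz("top",(348.1,172.6),.0506))
E
```

```text
toolz [ 0.671  -0.2232 -0.7071]
g [ 0.5339 -0.2747  0.13  ] pre [ 0.4735 -0.2546  0.1936]
up [-0.425, -0.448, -0.647, 0.0, 0.0, 0.0]
[-2.183, -2.328, -0.644, -0.001, -0.0, 0.049]
pre from there [-0.513, -1.171, 0.832, 0.0, -0.5, 0.0]
g [-0.0, -0.0, 0.45, 0.0, 0.0, 0.0]
edge [ -0.0187 185.8285] 9
shelf yaw 2.990159331115042
code [ 0.7334 -0.1189  0.0506] disc [ 0.736  -0.1481  0.0506]
```

Emit:
jog_arm:
  motion: [-0.425, -0.448, -0.65, 0, 0, 0, 1, -0.425, -0.448, -0.65, 0, 0, 0, 1, -0.425, -0.448, -0.65, 0, 0, 0, 1, -0.9, -0.98, -0.65, 0, 0, 0.05, 1, -0.9, -0.98, -0.65, 0, 0, 0.05, 1, -0.9, -0.98, -0.65, 0, 0, 0.05, 1, -0.95, -1, -0.65, 0, 0, 0.05, 1]

```text
clock: 0.98
tcp_pos: [0.2756, 0.3168, 0.3613]
orientation: [-0.0, 0.162, 0.987, 0.0]
wrist_force: [-0.7, -0.4, -0.6]
finger_gap: 0.0854
grip_force: 0.0
```

Run:
```python
from h import *
s=env.get_state();print(s["clock"],cur()[0],s["joint_pos"],s["finger_gap"]);print(row([.45,0,.36],tool(YAW,0)),row([.45,0.0,.33],tool(YAW,45)))
```

```text
0.975 [0.2756 0.3168 0.3613] [ 0.663   0.0037 -0.0091  1.5578  0.0002  0.9881] 0.08542421468312071
[-1.332, -1.222, 0.006, 0.0, -0.0, -0.003] [-1.332, -1.222, 0.156, -0.001, -0.5, -0.002]
```

Emit:
jog_arm:
  motion: [-0.3, -0.3, 0, 0, -0.1, 0, 1, -0.6, -0.6, 0, 0, -0.2, 0, 1, -0.9, -0.9, 0.05, 0, -0.3, 0, 1, -1, -1, 0.1, 0, -0.4, 0, 1, -1, -1, 0.1, 0, -0.5, 0, 1, -1, -1, 0.1, 0, -0.5, 0, 1, -1, -1, 0.1, 0, -0.5, 0, 1]

```text
clock: 1.85
tcp_pos: [0.4023, 0.0657, 0.3437]
orientation: [0.378, 0.149, 0.912, -0.06]
wrist_force: [0.4, -0.1, 1.0]
finger_gap: 0.0855
grip_force: 0.0
```

Run:
```python
from h import *
s=env.get_state();print(s["clock"],cur()[0],s["joint_pos"]);Rt=RS*FLIP
g=W+RS.apply([-.034,0,-.021]); pre=g-Rt.as_matrix()[:,2]*.09
print(row(pre+[0,.06,.04],Rt),row(pre,Rt),row(g,Rt))
```

```text
1.85 [0.4023 0.0657 0.3437] [ 0.2445 -0.5637 -0.7188  0.7137 -0.3883  0.4241]
[-0.143, -1.123, 0.918, 0.0, 0.0, -0.002] [-0.069, -1.408, 1.126, 0.0, 0.0, -0.002] [-0.069, -1.408, 1.576, 0.0, 0.0, -0.002]
```

Emit:
jog_arm:
  motion: [-0.05, -0.3, 0.2, 0, 0, 0, 1, -0.1, -0.6, 0.4, 0, 0, 0, 1, -0.1, -0.9, 0.6, 0, 0, 0, 1, -0.1, -1, 0.7, 0, 0, 0, 1, -0.1, -1, 0.7, 0, 0, 0, 1, -0.1, -1, 0.7, 0, 0, 0, 1]

```text
clock: 2.6
tcp_pos: [0.4471, -0.1635, 0.2585]
orientation: [0.378, 0.15, 0.912, -0.061]
wrist_force: [0.2, 0.1, -0.3]
finger_gap: 0.0854
grip_force: 0.0
```

Run:
```python
from h import *
s=env.get_state();print(s["clock"],cur()[0],s["joint_pos"]);Rt=RS*FLIP
g=W+RS.apply([-.034,0,-.021]); pre=g-Rt.as_matrix()[:,2]*.09
print(row(pre,Rt),row(g,Rt))
```

```text
2.6 [ 0.4471 -0.1635  0.2585] [-0.6795 -0.4815 -0.9093  0.3901  0.2482 -0.2546]
[0.037, -0.39, 0.421, -0.002, -0.0, -0.003] [0.037, -0.389, 0.871, -0.002, -0.0, -0.003]
```

Emit:
jog_arm:
  motion: [0.037, -0.25, 0.2, 0, 0, 0, 1, 0.037, -0.39, 0.42, 0, 0, 0, 1, 0.037, -0.39, 0.42, 0, 0, 0, 1, 0.037, -0.39, 0.42, 0, 0, 0, 1]

```text
clock: 3.1
tcp_pos: [0.4733, -0.2513, 0.1929]
orientation: [0.378, 0.148, 0.912, -0.061]
wrist_force: [1.3, -0.0, 1.1]
finger_gap: 0.0855
grip_force: 0.0
```

Run:
```python
from h import *
s=env.get_state();print(s["clock"],cur()[0],s["joint_pos"]);Rt=RS*FLIP
g=W+RS.apply([-.034,0,-.021]);print(row(g,Rt))
im=read_camera("top")[180:330,320:480,::-1];jm=read_camera("scene")[110:260,180:340,::-1]
cv2.imwrite("pics/pre.png",cv2.resize(np.hstack([im,jm]),None,fx=2.5,fy=2.5,interpolation=cv2.INTER_CUBIC))
```

```text
3.1 [ 0.4733 -0.2513  0.1929] [-0.8426 -0.2314 -0.9465  0.1419  0.361  -0.386 ]
[-0.007, -0.016, 0.452, 0.001, -0.0, -0.0]
```

View pics/pre.png

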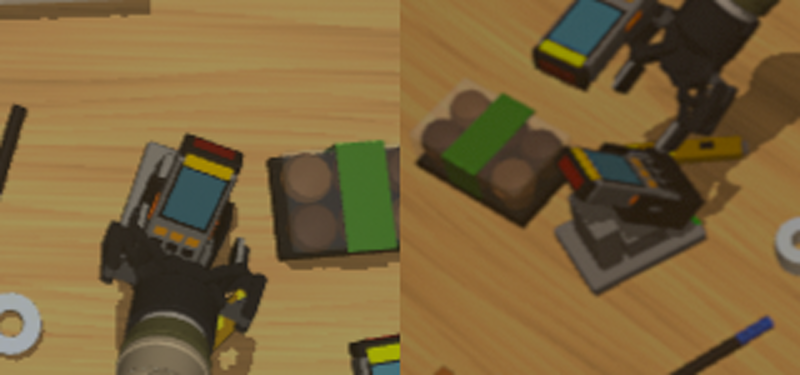

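The open fingers straddle the docked scanner: in the left half they are near (120,240) and (245,265), centred on its axis. I'll move in and close.

Emit:
jog_arm:
  motion: [-0.007, -0.016, 0.15, 0, 0, 0, 1, -0.007, -0.016, 0.3, 0, 0, 0, 1, -0.007, -0.016, 0.4, 0, 0, 0, 1, -0.007, -0.016, 0.45, 0, 0, 0, 1, -0.007, -0.016, 0.45, 0, 0, 0, 1, -0.007, -0.016, 0.45, 0, 0, 0, 0.5, -0.007, -0.016, 0.45, 0, 0, 0, 0.5, -0.007, -0.016, 0.45, 0, 0, 0, 0.4, -0.007, -0.016, 0.45, 0, 0, 0, 0.4]
  newtons: 40

```text
clock: 4.32
tcp_pos: [0.5321, -0.2753, 0.1304]
orientation: [0.379, 0.148, 0.912, -0.061]
wrist_force: [-3.6, 4.5, 6.6]
finger_gap: 0.0595
grip_force: 45.2
```

Emit:
jog_arm:
  motion: [-0.06, 0, 0, 0, 0, 0, 0.4, -0.13, 0, 0, 0, 0, 0, 0.4, -0.2, 0, 0, 0, 0, 0, 0.4, -0.28, 0, 0, 0, 0, 0, 0.4, -0.36, 0, 0, 0, 0, 0, 0.4, -0.44, 0, 0, 0, 0, 0, 0.4, -0.5, 0, 0, 0, 0, 0, 0.4, -0.5, 0, 0, 0, 0, 0, 0.4]

```text
clock: 5.32
tcp_pos: [0.5996, -0.2988, 0.201]
orientation: [0.378, 0.149, 0.912, -0.062]
wrist_force: [1.5, 0.9, -2.7]
finger_gap: 0.0596
grip_force: 44.0
```

Run:
```python
from h import *
s=env.get_state();print(s["clock"],cur()[0],s["joint_pos"],s["wrist_force"],s["finger_gap"])
# set down: scanner yaw 0, nominal scanner origin in tool: grasp at x=45,z(TCP)=-6
print(row([.50,-.1,.24],tool(-8,20)))
print(row([.531,.155,.09],tool(0,0),([.50,-.1,.24],tool(-8,20))))
```

```text
5.325 [ 0.5996 -0.2988  0.201 ] [-0.7006  0.0347 -0.7072  0.078   0.2635 -0.2732] [ 1.4887  0.9014 -2.66  ] 0.05962698095676072
[0.418, 0.784, -0.696, -0.064, 0.278, -0.099]
[0.279, 1.284, 0.697, -0.016, 0.222, -0.088]
```

Emit:
jog_arm:
  motion: [0.05, 0.1, -0.3, 0, 0, 0, 0.4, 0.2, 0.35, -0.5, -0.02, 0.09, -0.03, 0.4, 0.3, 0.6, -0.7, -0.04, 0.18, -0.06, 0.4, 0.418, 0.784, -0.696, -0.064, 0.278, -0.1, 0.4, 0.418, 0.784, -0.696, -0.064, 0.278, -0.1, 0.4, 0.418, 0.784, -0.696, -0.064, 0.278, -0.1, 0.4]

```text
clock: 6.08
tcp_pos: [0.4994, -0.0993, 0.2385]
orientation: [0.173, 0.068, 0.983, -0.012]
wrist_force: [0.5, 0.1, -3.3]
finger_gap: 0.0592
grip_force: 45.4
```

Run:
```python
from h import *
s=env.get_state();print(s["clock"],cur()[0],s["joint_pos"],s["finger_gap"])
a=([.52,.06,.16],tool(0,4));print(row(*a));print(row([.531,.155,.05],tool(0,4),a),row([.531,.155,.05],tool(0,4)))
```

```text
6.075 [ 0.4994 -0.0993  0.2385] [-0.4091 -0.0947 -0.464   0.8657  0.0918 -0.2555] 0.059219356598320345
[0.141, 0.803, 0.367, -0.018, 0.177, -0.086]
[-0.016, 0.475, 0.552, 0.0, 0.0, 0.0] [0.339, 1.281, 0.881, -0.018, 0.177, -0.086]
```

Emit:
jog_arm:
  motion: [0.05, 0.3, 0.1, -0.01, 0.09, -0.04, 0.4, 0.1, 0.6, 0.2, -0.018, 0.177, -0.086, 0.4, 0.2, 0.9, 0.4, -0.018, 0.177, -0.086, 0.4, 0.26, 1, 0.6, -0.018, 0.177, -0.086, 0.4, 0.26, 1, 0.6, -0.018, 0.177, -0.086, 0.4, 0.26, 1, 0.6, -0.018, 0.177, -0.086, 0.4]

```text
clock: 6.82
tcp_pos: [0.5195, 0.0987, 0.109]
orientation: [0.035, 0.001, 0.999, -0.0]
wrist_force: [-0.7, -0.2, -2.6]
finger_gap: 0.0595
grip_force: 46.5
```

Run:
```python
from h import *
s=env.get_state();print(s["clock"],cur()[0],s["joint_pos"],s["wrist_force"])
print([row([.531,.155,z],tool(0,4)) for z in(.03,.012,.006)])
```

```text
6.825 [0.5195 0.0987 0.109 ] [ 0.0375  0.2415 -0.3658  0.8936 -0.0027  0.0397] [-0.7474 -0.2312 -2.6428]
[[-0.029, 0.281, 0.398, -0.0, 0.0, -0.001], [-0.023, 0.281, 0.488, -0.0, 0.0, -0.001], [-0.021, 0.281, 0.518, -0.0, 0.0, -0.001]]
```

Emit:
jog_arm:
  motion: [-0.029, 0.15, 0.2, 0, 0, 0, 0.4, -0.029, 0.281, 0.35, 0, 0, 0, 0.4, -0.026, 0.281, 0.42, 0, 0, 0, 0.4, -0.025, 0.281, 0.45, 0, 0, 0, 0.4, -0.024, 0.281, 0.475, 0, 0, 0, 0.4, -0.024, 0.281, 0.475, 0, 0, 0, 0.4]

```text
clock: 7.58
tcp_pos: [0.5311, 0.1553, 0.015]
orientation: [0.035, 0.001, 0.999, 0.0]
wrist_force: [-0.4, -0.5, -2.2]
finger_gap: 0.0596
grip_force: 46.4
```

Emit:
jog_arm:
  motion: [0, 0, 0.01, 0, 0, 0, 0.4, 0, 0, 0.02, 0, 0, 0, 0.4, 0, 0, 0.03, 0, 0, 0, 0.4, 0, 0, 0.03, 0, 0, 0, 0.4]

```text
clock: 8.07
tcp_pos: [0.5316, 0.156, 0.0089]
orientation: [0.035, 0.0, 0.999, 0.0]
wrist_force: [0.2, -0.8, 2.8]
finger_gap: 0.0593
grip_force: 47.2
```

Emit:
jog_arm:
  motion: [0, 0, 0.008, 0, 0.008, 0, 0.4, 0, 0, 0.016, 0, 0.017, 0, 0.4, 0, 0, 0.016, 0, 0.017, 0, 0.4]

```text
clock: 8.45
tcp_pos: [0.5316, 0.156, 0.0051]
orientation: [0.021, 0.0, 1.0, 0.0]
wrist_force: [1.4, -1.7, 2.1]
finger_gap: 0.0596
grip_force: 47.1
```

Still only light contact, so I'll open slowly and rise.

Emit:
jog_arm:
  motion: [0, 0, 0, 0, 0, 0, 0.8, 0, 0, 0, 0, 0, 0, 0.9, 0, 0, 0, 0, 0, 0, 1, 0, 0, 0, 0, 0, 0, 1, 0, 0, -0.1, 0, 0, 0, 1, 0, 0, -0.3, 0, 0, 0, 1, 0, 0, -0.6, 0, 0, 0, 1, 0.5, 0, -0.7, 0, -0.1, 0, 1, 0.8, 0, -0.7, 0, -0.2, 0, 1, 0.8, 0, -0.7, 0, -0.3, 0, 1, 0.8, 0, -0.7, 0, -0.4, 0, 1, 0.8, 0, -0.7, 0, -0.4, 0, 1]

```text
clock: 9.95
tcp_pos: [0.3749, 0.1692, 0.1629]
orientation: [0.322, 0.001, 0.947, -0.003]
wrist_force: [0.4, -0.2, -0.3]
finger_gap: 0.0854
grip_force: 0.0
```

Run:
```python
from h import *
s=env.get_state();print(s["clock"],cur()[0],s["joint_pos"],s["wrist_force"])
a=read_camera("top")[:,:,::-1];b=read_camera("scene")[:,:,::-1]
cv2.imwrite("pics/top1.png",a);cv2.imwrite("pics/scene1.png",b)
cv2.imwrite("pics/m1.png",cv2.resize(np.hstack([a[195:335,165:305],b[225:365,315:455]]),None,fx=2.8,fy=2.8,interpolation=cv2.INTER_CUBIC))
```

```text
9.95 [0.3749 0.1692 0.1629] [ 0.4119 -0.3969 -1.0248  0.3308 -0.2528  0.3344] [ 0.4015 -0.1858 -0.3027]
```

View pics/m1.png

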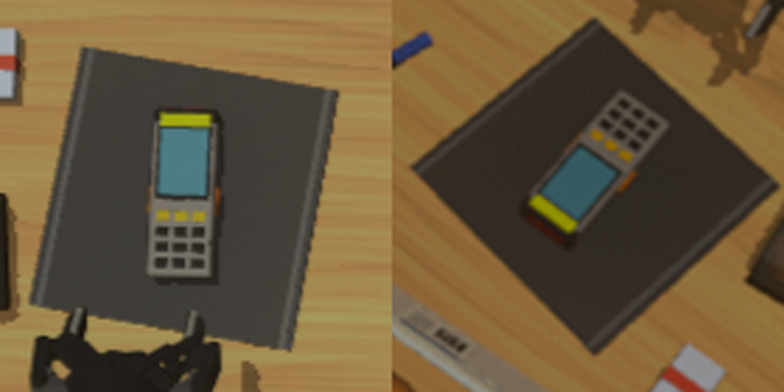

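The scanner lies screen up on the mat. In the left half the keys show at (152,200) and (217,200), the yellow band at (185,120) and the nose points +x. Next I'll measure its pose.

Run:
```python
from h import *
t=cv2.imread("pics/top1.png")
y=blobs(t,(22,150,90),(32,255,255),(215,230,35,20))[0]; b=blobs(t,(85,60,60),(110,255,255),(215,230,35,45))[0]
Yc=onz("top",y[1],.034);Bc=onz("top",b[1],.034);d=Yc-Bc
print(y[0],y[1],b[0],b[1],Yc,Bc,"yaw",np.degrees(np.arctan2(d[1],d[0])),np.linalg.norm(d))
kl=onz("top",(165+152/2.8,195+200/2.8),.020);kr=onz("top",(165+217/2.8,195+200/2.8),.020)
print("keys",kl,kr,(kl+kr)/2)
tail=[onz("top",(165+u/2.8,195+v/2.8),.034) for u,v in((148,275),(210,278))];print("tail",tail,np.mean(tail,0))
k=Yc-[.074,0,0];print("key est from band",k)
```

```text
85 [230.1765 237.1765] 425 [230.1906 252.4165] [0.5567 0.1554 0.034 ] [0.5166 0.1534 0.034 ] yaw 2.8762272080911377 0.04016494320713231
keys [0.4806 0.1817 0.02  ] [0.4825 0.1212 0.02  ] [0.4816 0.1515 0.02  ]
tail [array([0.4098, 0.1798, 0.034 ]), array([0.4088, 0.1229, 0.034 ])] [0.4093 0.1513 0.034 ]
key est from band [0.4827 0.1554 0.034 ]
```

Run:
```python
from h import *
R=tool(1.5,30);z=R.as_matrix()[:,2];g=np.array([.4885,.1533,.008])
print(z,row(g-z*.1,R),row(g,R,(g-z*.1,R)))
```

```text
[ 0.4998  0.0131 -0.866 ] [-0.072, -0.07, 0.454, -0.016, 0.077, -0.014] [0.0, 0.0, 0.5, 0.0, 0.0, 0.0]
```

Emit:
jog_arm:
  motion: [-0.072, -0.07, 0.2, -0.016, 0.077, -0.014, 1, -0.072, -0.07, 0.454, -0.016, 0.077, -0.014, 1, -0.072, -0.07, 0.454, -0.016, 0.077, -0.014, 1, -0.072, -0.07, 0.454, -0.016, 0.077, -0.014, 1]

```text
clock: 10.55
tcp_pos: [0.4379, 0.1509, 0.093]
orientation: [0.257, -0.011, 0.966, 0.002]
wrist_force: [0.5, -0.2, 0.1]
finger_gap: 0.0854
grip_force: 0.0
```

Run:
```python
from h import *
R=tool(1.5,30);g=np.array([.4885,.1533,.008]);s=env.get_state();print(s["clock"],cur()[0],s["joint_pos"]);print(row(g,R))
```

```text
10.55 [0.4379 0.1509 0.093 ] [ 0.2235 -0.1277 -0.979   0.2084 -0.0999  0.1741]
[-0.009, 0.007, 0.495, -0.002, -0.002, -0.001]
```

Emit:
jog_arm:
  motion: [-0.009, 0.007, 0.15, 0, 0, 0, 1, -0.009, 0.007, 0.3, 0, 0, 0, 1, -0.009, 0.007, 0.42, 0, 0, 0, 1, -0.009, 0.007, 0.47, 0, 0, 0, 1, -0.009, 0.007, 0.495, 0, 0, 0, 1, -0.009, 0.007, 0.495, 0, 0, 0, 1]

```text
clock: 11.3
tcp_pos: [0.4909, 0.1548, 0.0112]
orientation: [0.26, -0.012, 0.965, 0.003]
wrist_force: [-0.0, -0.1, -0.4]
finger_gap: 0.0856
grip_force: 0.0
```

Run:
```python
from h import *
print(cur()[0])
a=read_camera("top")[:,:,::-1];b=read_camera("scene")[:,:,::-1]
cv2.imwrite("pics/m2.png",cv2.resize(np.hstack([a[205:305,180:280],b[235:335,340:440]]),None,fx=4,fy=4,interpolation=cv2.INTER_CUBIC))
```

```text
[0.4909 0.1548 0.0112]
```

View pics/m2.png

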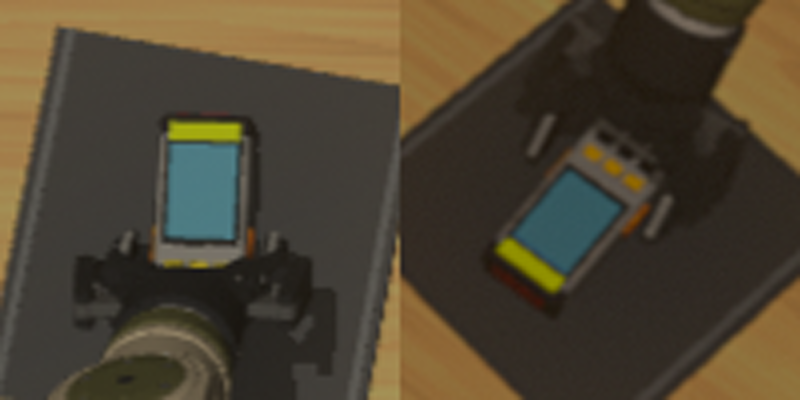

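Open fingers straddle the keys: in the left half the fingertips are at (128,240) and (272,240), and in the scene half the right pad at (658,217) sits beside the key at (637,220). I'll check the joint margin before going a bit lower.

Run:
```python
from h import *
R=tool(1.5,30);s=env.get_state();print(s["clock"],cur()[0],s["joint_pos"],s["wrist_force"]);print(row([.490,.1533,.005],R),row([.490,.1533,.005],tool(1.5,25)))
```

```text
11.4 [0.491  0.1548 0.0114] [ 0.2011  0.152  -1.0066 -0.1081 -0.0882  0.1529] [-0.3748  0.0061  0.845 ]
[0.021, -0.007, 0.025, -0.0, 0.002, -0.001] [0.021, -0.007, 0.025, -0.0, 0.058, -0.001]
```

Run:
```python
from h import *
print(row([.487,.1533,.0075],tool(1.5,22)))
```

```text
[0.027, -0.007, 0.007, -0.0, 0.091, -0.001]
```

Emit:
jog_arm:
  motion: [0.015, -0.007, 0, 0, 0.05, 0, 1, 0.027, -0.007, 0.007, 0, 0.091, 0, 1, 0.027, -0.007, 0.007, 0, 0.091, 0, 1, 0.027, -0.007, 0.007, 0, 0.091, 0, 1]

```text
clock: 11.9
tcp_pos: [0.4865, 0.1531, 0.0067]
orientation: [0.191, -0.012, 0.982, 0.002]
wrist_force: [-0.4, 0.8, 0.1]
finger_gap: 0.0855
grip_force: 0.0
```

Emit:
jog_arm:
  motion: [0, 0, 0, 0, 0, 0, 0.85, 0, 0, 0, 0, 0, 0, 0.75, 0, 0, 0, 0, 0, 0, 0.6, 0, 0, 0, 0, 0, 0, 0.4, 0, 0, 0, 0, 0, 0, 0.4, 0, 0, 0, 0, 0, 0, 0.4]
  newtons: 40

```text
clock: 12.65
tcp_pos: [0.4864, 0.1532, 0.0067]
orientation: [0.19, -0.012, 0.982, 0.002]
wrist_force: [-3.9, 1.1, 4.5]
finger_gap: 0.0589
grip_force: 43.4
```

```bash
cat >> h.py <<'E'
import json,os
if os.path.exists("rel.json"):
    r_=json.load(open("rel.json"));OT=np.array(r_["o"]);RT=Ro.from_quat(r_["q"])   # scanner in tool
    def tool_for(O,Rs): R=Rs*RT.inv(); return np.asarray(O)-R.apply(OT),R
    def scanner(): p,R=cur(); return p+R.apply(OT),R*RT
SY=3.7;CODE=np.array([.7334,-.1175,.0506]);RA=Rz(SY)*Ry(45)
def aim(dist): b=RA.apply([1,0,0]);return tool_for(CODE-b*dist-RA.apply([.079,0,.015]),RA)
E
python3 - <<'E'
from h import *
p,R=cur();y=R.as_matrix()[:,1];yaw=np.degrees(np.arctan2(-y[0],y[1]));print("toolyaw",yaw)
Rs=Rz(yaw);O=np.array([.4815,.1531,.020])-Rs.apply([-.007,0,.016])
json.dump({"o":R.inv().apply(O-p).tolist(),"q":(R.inv()*Rs).as_quat().tolist()},open("rel.json","w"))
E
python3 - <<'E'
from h import *
p,R=aim(.2);print(p,R.as_matrix()[:,2]);p1,R1=aim(.1);print(p1)
mid=([.48,.02,.22],tool(2,0));print(row(*mid));print(row(p,R,mid),row(p1,R1,(p,R)))
E
```

```text
toolyaw 1.4165144045165436
[ 0.5263 -0.1309  0.2407] [-0.3911 -0.0252 -0.92  ]
[ 0.5969 -0.1264  0.17  ]
[-0.354, -0.665, -1.008, -0.001, 0.244, -0.006]
[-0.205, -0.762, -0.103, 0.004, 0.256, -0.019] [-0.464, -0.0, 0.187, 0.0, 0.0, 0.0]
```

Emit:
jog_arm:
  motion: [-0.04, 0, -0.1, 0, 0, 0, 0.4, -0.1, 0, -0.25, 0, 0, 0, 0.4, -0.2, 0, -0.5, 0, 0, 0, 0.4, -0.25, -0.2, -0.7, 0, 0.06, 0, 0.4, -0.3, -0.4, -0.9, 0, 0.12, 0, 0.4, -0.35, -0.66, -1, 0, 0.2, 0, 0.4, -0.35, -0.66, -1, 0, 0.244, 0, 0.4, -0.35, -0.66, -1, 0, 0.244, 0, 0.4]

```text
clock: 13.65
tcp_pos: [0.4809, 0.0201, 0.2172]
orientation: [-0.001, -0.011, 1.0, 0.0]
wrist_force: [-0.6, 0.2, -2.3]
finger_gap: 0.0599
grip_force: 45.3
```

Run:
```python
from h import *
s=env.get_state();print(s["clock"],cur()[0],s["joint_pos"],s["finger_gap"])
p,R=aim(.2);print(row(p,R));p,R=aim(.1);print(row(p,R))
```

```text
13.65 [0.4809 0.0201 0.2172] [-0.1253  0.1392 -0.2124  1.2212  0.     -0.1482] 0.05990084487019746
[-0.209, -0.76, -0.118, 0.006, 0.255, -0.026]
[-0.563, -0.745, 0.235, 0.006, 0.255, -0.026]
```

Emit:
jog_arm:
  motion: [-0.1, -0.25, -0.06, 0, 0.06, 0, 0.4, -0.15, -0.5, -0.118, 0, 0.12, -0.01, 0.4, -0.209, -0.76, -0.118, 0.006, 0.2, -0.026, 0.4, -0.209, -0.76, -0.118, 0.006, 0.255, -0.026, 0.4, -0.209, -0.76, -0.118, 0.006, 0.255, -0.026, 0.4]

```text
clock: 14.28
tcp_pos: [0.5262, -0.1295, 0.2386]
orientation: [-0.201, -0.033, 0.979, -0.006]
wrist_force: [-0.1, -0.1, -2.7]
finger_gap: 0.0592
grip_force: 45.4
```

Run:
```python
from h import *
s=env.get_state();print(s["clock"],cur()[0],s["joint_pos"],s["finger_gap"])
p,R=aim(.1);print(row(p,R))
O,Rs=scanner();Wn=O+Rs.apply([.079,0,.015]);print("window by kinematics",Wn,proj("top",Wn),proj("scene",Wn),"beam",Rs.apply([1,0,0]))
a=read_camera("top")[:,:,::-1];b=read_camera("scene")[:,:,::-1];cv2.imwrite("pics/top3.png",a);cv2.imwrite("pics/scene3.png",b)
u,v=proj("top",Wn).astype(int);q,w=proj("scene",Wn).astype(int)
cv2.imwrite("pics/m3.png",cv2.resize(np.hstack([a[v-55:v+45,u-50:u+50],b[w-50:w+50,q-50:q+50]]),None,fx=4,fy=4,interpolation=cv2.INTER_CUBIC))
for n,P in(("top",(u,v)),("scene",(q,w))): print(n,P)
```

```text
14.275 [ 0.5262 -0.1295  0.2386] [-0.3094  0.5928  0.414   1.7711 -0.1441 -0.3487] 0.059232905638594416
[-0.46, -0.009, 0.176, 0.0, -0.001, 0.002]
window by kinematics [ 0.592  -0.125   0.1898] [342.0628 215.3579] [277.1453 218.2106] beam [ 0.7043  0.0479 -0.7083]
top (np.int64(342), np.int64(215))
scene (np.int64(277), np.int64(218))
```

View pics/m3.png

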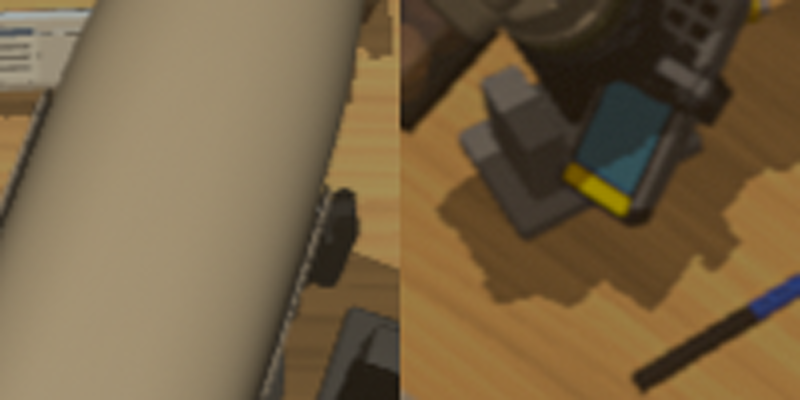

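In the scene half the scanner is held with its nose down and the pad over the key at (690,80). The yellow band is at (598,190); the top view is blocked by the arm. I'll check the held pose against the prediction.

Run:
```python
from h import *
b=cv2.imread("pics/scene3.png")
y=blobs(b,(22,150,70),(32,255,255),(265,205,25,20))[0];s=blobs(b,(85,60,40),(110,255,255),(265,183,35,40))[0]
print(y[0],y[1],s[0],s[1])
O,Rs=scanner()
for dp in(-4,0,4):
    R2=Rs*Ry(dp);k=np.array([-.007,0,.016])
    f=lambda v:proj("scene",O+Rs.apply(k)+R2.apply(np.array(v)-k))
    print(dp,f([.067,0,.030]),f([.027,0,.030]),f([.067,0,.030])-f([.027,0,.030]))
print("meas diff",y[1]-s[1])
```

```text
96 [276.25   215.2812] 230 [282.5435 202.187 ]
-4 [275.3445 213.8413] [282.3796 199.4241] [-7.0351 14.4172]
0 [276.1977 214.0333] [282.6734 199.729 ] [-6.4757 14.3043]
4 [277.116  214.0937] [283.0067 199.9708] [-5.8908 14.1229]
meas diff [-6.2935 13.0943]
```

Emit:
jog_arm:
  motion: [-0.15, -0.003, 0.06, 0, 0, 0, 0.4, -0.3, -0.006, 0.12, 0, 0, 0, 0.4, -0.4, -0.009, 0.155, 0, 0, 0, 0.4, -0.46, -0.009, 0.176, 0, 0, 0, 0.4, -0.46, -0.009, 0.176, 0, 0, 0, 0.4, -0.46, -0.009, 0.176, 0, 0, 0, 0.4]

```text
clock: 15.12
tcp_pos: [0.5965, -0.1271, 0.175]
orientation: [-0.198, -0.032, 0.98, -0.007]
wrist_force: [0.4, -0.1, -2.2]
finger_gap: 0.0593
grip_force: 45.3
```

Run:
```python
from h import *
s=env.get_state();print(s["clock"],cur()[0],s["joint_pos"],s["finger_gap"],s["grip_force"])
p,R=aim(.1);print(row(p,R))
O,Rs=scanner();Wn=O+Rs.apply([.079,0,.015]);bm=Rs.apply([1,0,0])
n=RA.apply([1,0,0]);h=Wn+bm*(np.dot(CODE-Wn,n)/np.dot(bm,n));print("window",Wn,"dist",np.linalg.norm(CODE-Wn),"hit err mm",1e3*(h-CODE))
for q in([.067,0,.03],[.027,0,.03],[.079,-.03,.03],[.079,.03,.03]): print(proj("scene",O+Rs.apply(q)))
print("code px",proj("scene",CODE))
b=read_camera("scene")[:,:,::-1];cv2.imwrite("pics/scene4.png",b)
cv2.imwrite("pics/m4.png",cv2.resize(b[205:315,205:345],None,fx=5,fy=5,interpolation=cv2.INTER_CUBIC))
y=blobs(b,(22,150,70),(32,255,255),(255,225,45,60));print([(k[0],k[1]) for k in y[:2]])
s=blobs(b,(85,60,40),(110,255,255),(255,210,60,60));print([(k[0],k[1]) for k in s[:2]])
```

```text
15.125 [ 0.5965 -0.1271  0.175 ] [-0.2761  0.7616  0.5628  1.7501 -0.1324 -0.3169] 0.059250719300008664 45.29401659965515
[-0.012, 0.003, 0.022, -0.001, 0.002, 0.001]
window [ 0.6626 -0.1227  0.1265] dist 0.10394139599775434 hit err mm [ 2.7397 -0.4086  2.7077]
[259.4596 247.1767]
[265.6661 233.4979]
[248.3809 245.0217]
[266.9796 257.5215]
code px [246.2719 283.9405]
[(np.int32(80), array([260.6375, 248.8125]))]
[(np.int32(159), array([266.2704, 237.478 ]))]
```

View pics/m4.png

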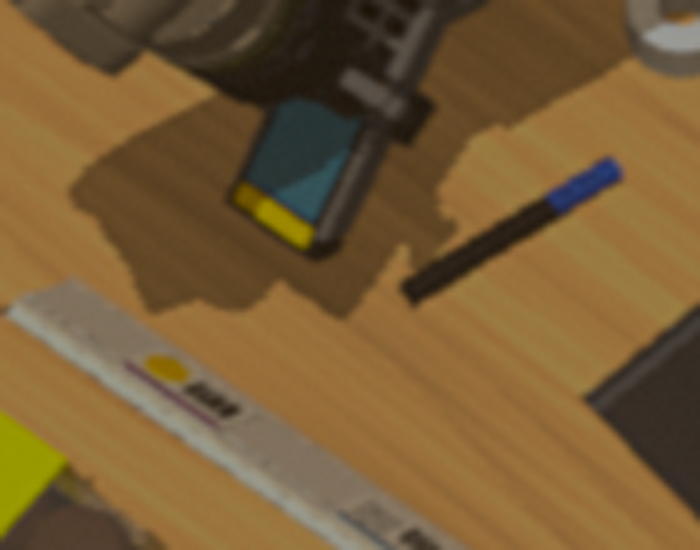

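The barcode at (213,398) in the crop lies on the extension of the scanner's axis (screen top (315,112), band (275,215)). A small correction, then hold.

Emit:
jog_arm:
  motion: [-0.012, 0.003, 0.022, 0, 0, 0, 0.4, -0.012, 0.003, 0.022, 0, 0, 0, 0.4, -0.012, 0.003, 0.022, 0, 0, 0, 0.4, -0.012, 0.003, 0.022, 0, 0, 0, 0.4, -0.012, 0.003, 0.022, 0, 0, 0, 0.4, -0.012, 0.003, 0.022, 0, 0, 0, 0.4, -0.012, 0.003, 0.022, 0, 0, 0, 0.4, -0.012, 0.003, 0.022, 0, 0, 0, 0.4, -0.012, 0.003, 0.022, 0, 0, 0, 0.4, -0.012, 0.003, 0.022, 0, 0, 0, 0.4, -0.012, 0.003, 0.022, 0, 0, 0, 0.4, -0.012, 0.003, 0.022, 0, 0, 0, 0.4]

```text
clock: 16.68
tcp_pos: [0.5973, -0.1266, 0.1687]
orientation: [-0.199, -0.032, 0.979, -0.007]
wrist_force: [-0.3, 0.2, -3.2]
finger_gap: 0.059
grip_force: 45.3
```

Run:
```python
from h import *
O,Rs=scanner();Wn=O+Rs.apply([.079,0,.015]);bm=Rs.apply([1,0,0]);n=RA.apply([1,0,0])
for c in (CODE,tri((247.6,284.6),(337,173.2))):
    h=Wn+bm*(np.dot(c-Wn,n)/np.dot(bm,n));print(c,"dist",np.linalg.norm(c-Wn),"err mm",1e3*(h-c),np.degrees(np.arccos(bm@n)))
p,R=aim(.1);print(cur()[0],p)
```

```text
[ 0.7334 -0.1175  0.0506] dist 0.09885936347342032 err mm [-0.2001 -0.2178 -0.2137] 0.11265631372200252
[ 0.7329 -0.1171  0.0474] dist 0.10081652708859458 err mm [ 1.6907 -0.5436  1.6521] 0.11265631372200252
[ 0.5973 -0.1266  0.1687] [ 0.5969 -0.1264  0.17  ]
```

Emit:
jog_arm:
  motion: [0, 0, 0, 0, 0, 0, 0.4, 0, 0, 0, 0, 0, 0, 0.4, 0, 0, 0, 0, 0, 0, 0.4, 0, 0, 0, 0, 0, 0, 0.4, 0, 0, 0, 0, 0, 0, 0.4, 0, 0, 0, 0, 0, 0, 0.4, 0, 0, 0, 0, 0, 0, 0.4, 0, 0, 0, 0, 0, 0, 0.4, 0, 0, 0, 0, 0, 0, 0.4, 0, 0, 0, 0, 0, 0, 0.4, 0, 0, 0, 0, 0, 0, 0.4, 0, 0, 0, 0, 0, 0, 0.4]

```text
clock: 18.18
tcp_pos: [0.5972, -0.1266, 0.1686]
orientation: [-0.199, -0.032, 0.979, -0.007]
wrist_force: [0.0, 0.3, -3.0]
finger_gap: 0.0592
grip_force: 45.3
```

Run:
```python
from h import *
a=aim(.2);print(row(*a))
m=([.48,.02,.22],tool(2,0));print(row(*m,a))
z=tool_for([.4885,.1532,.034],Rz(1.4));print(z[0]);print(row(*z,m))
```

```text
[0.468, 0.002, -0.193, -0.001, 0.001, 0.001]
[0.127, 0.768, 0.167, -0.004, -0.256, 0.019]
[0.4864 0.1531 0.0367]
[-0.055, 0.664, 0.917, 0.001, -0.244, 0.007]
```

Both hold checks passed. I'll retract and return to the mat.

Emit:
jog_arm:
  motion: [0.15, 0, -0.06, 0, 0, 0, 0.4, 0.3, 0, -0.12, 0, 0, 0, 0.4, 0.468, 0.002, -0.193, 0, 0, 0, 0.4, 0.468, 0.25, -0.193, 0, -0.06, 0, 0.4, 0.468, 0.5, -0.193, 0, -0.12, 0, 0.4, 0.468, 0.768, -0.193, 0, -0.2, 0.019, 0.4, 0.468, 0.768, -0.193, 0, -0.256, 0.019, 0.4, 0.468, 0.768, -0.193, 0, -0.256, 0.019, 0.4]

```text
clock: 19.18
tcp_pos: [0.5142, 0.0228, 0.2416]
orientation: [0.001, -0.019, 1.0, -0.004]
wrist_force: [-0.7, -0.3, -2.6]
finger_gap: 0.0589
grip_force: 45.4
```

Run:
```python
from h import *
s=env.get_state();print(s["clock"],cur()[0],s["joint_pos"])
print([row(*tool_for([.4885,.1532,z],Rz(1.4))) for z in (.06,.03,)])
```

```text
19.175 [0.5142 0.0228 0.2416] [-0.1075  0.1911 -0.0895  1.2871 -0.007  -0.1459]
[[0.116, 0.663, 0.89, -0.003, -0.242, 0.01], [0.116, 0.664, 1.04, -0.003, -0.242, 0.01]]
```

Emit:
jog_arm:
  motion: [0.05, 0.25, 0.1, 0, -0.06, 0, 0.4, 0.1, 0.5, 0.3, 0, -0.12, 0, 0.4, 0.116, 0.663, 0.5, -0.003, -0.2, 0.01, 0.4, 0.116, 0.663, 0.7, -0.003, -0.242, 0.01, 0.4, 0.116, 0.663, 0.85, -0.003, -0.242, 0.01, 0.4, 0.116, 0.664, 0.98, -0.003, -0.242, 0.01, 0.4, 0.116, 0.664, 1, -0.003, -0.242, 0.01, 0.4, 0.116, 0.664, 1, -0.003, -0.242, 0.01, 0.4]

```text
clock: 20.18
tcp_pos: [0.4891, 0.1521, 0.0396]
orientation: [0.189, -0.011, 0.982, 0.002]
wrist_force: [-0.2, 0.1, -2.9]
finger_gap: 0.0595
grip_force: 45.5
```

Run:
```python
from h import *
s=env.get_state();print(s["clock"],cur()[0],scanner()[0])
print([row(*tool_for([.4885,.1532,z],Rz(1.4))) for z in (.015,.008,.005,.004)])
```

```text
20.175 [0.4891 0.1521 0.0396] [0.4912 0.1522 0.0369]
[[0.053, 0.005, 0.097, -0.001, -0.001, -0.002], [0.066, 0.005, 0.129, -0.001, -0.001, -0.002], [0.072, 0.005, 0.143, -0.001, -0.001, -0.002], [0.074, 0.005, 0.148, -0.001, -0.001, -0.002]]
```

Emit:
jog_arm:
  motion: [0.025, 0.003, 0.05, 0, 0, 0, 0.4, 0.053, 0.005, 0.097, 0, 0, 0, 0.4, 0.06, 0.005, 0.115, 0, 0, 0, 0.4, 0.066, 0.005, 0.129, 0, 0, 0, 0.4, 0.069, 0.005, 0.136, 0, 0, 0, 0.4, 0.069, 0.005, 0.136, 0, 0, 0, 0.4]

```text
clock: 20.92
tcp_pos: [0.4858, 0.1535, 0.0093]
orientation: [0.19, -0.011, 0.982, 0.002]
wrist_force: [0.1, 0.3, -2.2]
finger_gap: 0.0592
grip_force: 45.5
```

Emit:
jog_arm:
  motion: [0.002, 0, 0.004, 0, 0, 0, 0.4, 0.003, 0, 0.008, 0, 0, 0, 0.4, 0.003, 0, 0.008, 0, 0, 0, 0.4]

```text
clock: 21.3
tcp_pos: [0.4857, 0.1535, 0.0075]
orientation: [0.19, -0.011, 0.982, 0.002]
wrist_force: [-0.0, 0.3, -3.2]
finger_gap: 0.0595
grip_force: 45.6
```

Less than 1 mm to go.

Emit:
jog_arm:
  motion: [0.001, 0, 0.003, 0, 0, 0, 0.4, 0.002, 0, 0.006, 0, 0, 0, 0.4, 0.002, 0, 0.006, 0, 0, 0, 0.4]

```text
clock: 21.68
tcp_pos: [0.4861, 0.1535, 0.0067]
orientation: [0.19, -0.011, 0.982, 0.002]
wrist_force: [-3.2, -0.3, 4.5]
finger_gap: 0.0594
grip_force: 46.4
```

Contact. Now I'll release and back off along the fingers.

Emit:
jog_arm:
  motion: [0, 0, 0, 0, 0, 0, 0.8, 0, 0, 0, 0, 0, 0, 0.9, 0, 0, 0, 0, 0, 0, 1, 0, 0, 0, 0, 0, 0, 1, 0, 0, -0.1, 0, 0, 0, 1, 0, 0, -0.25, 0, 0, 0, 1, 0, 0, -0.5, 0, 0, 0, 1, -0.1, 0, -0.75, 0, 0.05, 0, 1, -0.2, 0.2, -1, 0, 0.1, 0, 1, -0.2, 0.5, -1, 0, 0.2, 0, 1, -0.2, 0.8, -1, 0, 0.2, 0, 1, -0.2, 0.8, -1, 0, 0.2, 0, 1]

```text
clock: 23.18
tcp_pos: [0.445, 0.3162, 0.206]
orientation: [0.033, -0.014, 0.999, 0.001]
wrist_force: [-0.1, 0.2, -1.1]
finger_gap: 0.0857
grip_force: 0.0
```

Run:
```python
from h import *
s=env.get_state();print(s["clock"],cur()[0],s["wrist_force"])
a=read_camera("top")[:,:,::-1];b=read_camera("scene")[:,:,::-1]
cv2.imwrite("pics/end.png",cv2.resize(np.hstack([a[150:350,90:460],b[130:390,130:500][:200]]),(800,216)) if 0 else np.hstack([a[130:400,70:470],b[130:400,100:500]]))
```

```text
23.175 [0.445  0.3162 0.206 ] [-0.1327  0.1845 -1.09  ]
```

View pics/end.png

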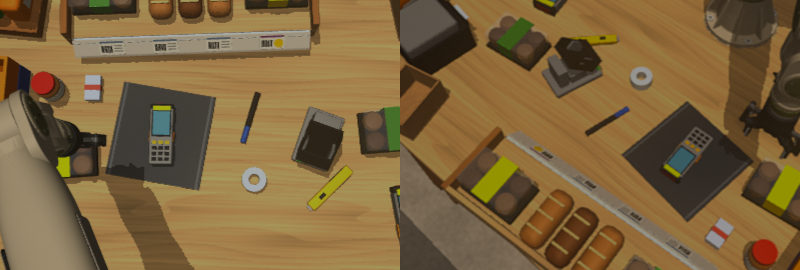

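The scanner lies flat, screen up, in the middle of the mat at (162,135). The cradle is empty, the other items are where they were, and the gripper is clear at z = 0.2 m above the yellow-label muffins (66 mm high).

```bash
python3 -c "
from workcell import env;print(env.hand_in())"
```

```text
the job is handed in; nothing more can be done
None
```

I handed the job in at about 23 s: the disc ticket's barcode was scanned with both keys squeezed (about 10 cm, held about 2.5 s), and the scanner lies screen up on the mat; key press and aim are inferred from the grip gap, arm pose and camera, as nothing reads them directly.

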